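Press a brass bush home with a ratchet clamp and back the clamp off

TASK

Use the ratchet clamp to press the brass bush into its aluminium bracket: pump the black trigger until the bush's flange sits hard against the bracket and you feel the trigger turn firm, hold that squeeze for a moment and stop there, because forcing it further crushes the thin brass. Then press the red release lever and, keeping it down, slide the clamp head all the way back to its rear stop. Let go and leave the other things on the bench where they are.

Things in the scene. Friction and masses are not known exactly. Their poses are not given: they have to be found in the camera images.
- clamp: The fixed clamp: plywood board 290 x 100 x 12 mm with a toothed steel bar along its middle and an aluminium bracket (38 x 54 mm, top 87 mm above the bench) at its front. Origin: centre of the board's underside, on the bench. +x runs along the bar from the trigger end (rear) to the bracket (front), +z up; all working parts lie on its middle line y = 0.
- bush: Flanged brass bush, pushed into the bracket along the clamp's +x; flange 30 mm across, 5 mm thick. Origin: centre of the flange's rear face, 46 mm above the bench. It starts 10 to 19 mm proud of its seat; it is hard home when its origin is 92 mm from the clamp's origin along +x. It moves stiffly (about 6 to 10 N) and stays where left.
- jaw_pad: Round black rubber-faced jaw, 26 mm across, sprung, on the front of the head; it pushes the bush's flange. Origin: centre of its front face.
- head (a joint): Position of the green sliding head on the bar, m: 0 = at its rear stop (fully back), growing towards the bracket, at most 0.062. A ratchet with 5 mm teeth lets it go forward only, unless the red lever is held down. A full pump moves it about 10 mm; it gives back up to 5 mm as the trigger is let up. Sliding it back takes 3 to 6 N.
- trigger (a joint): Angle of the pump trigger, rad: 0 = up (its spring returns it), 0.65 = fully down (stop); the first 0.1 is idle. Force down at the pad: 8 to 13 N in a free pump, 10 to 15 N pushing the bush (short peaks up to 22 N as teeth click). With the bush home it climbs: about 21 N before the stop is firm (28 to 43 N at the jaw); above 24 N the brass may be crushed.
- trigger_pad (a point): Middle of the top of the black trigger pad (42 mm along the clamp, 36 mm wide) at the rear of the head, 85 mm above the bench when up. Press it down slowly, 47 mm for a full pump, then let it come fully up. It swings about a pin 73 mm ahead of and 30 mm below it; in a free pump it ends about 6 mm further forward. If it meets its stop before it turns firm, pump again.
- release (a joint): Angle of the red release lever, rad: 0 = up, 0.26 = fully down (stop). By itself it rides up and down by up to 0.13 on the ratchet's teeth. The teeth are clear above 0.17.
- release_pad (a point): Middle of the flat red pad's top (36 mm wide), 76 mm above the bench when up; its pin lies 52 mm behind and 42 mm below, so it goes 12 mm down and 10 mm forward when pressed. 4 to 10 N hold it; freeing the tight clamp takes 15 to 25 N (35 N straight down), then the head springs back. 17 mm behind the point a lip stands 12 mm above the pad: push rearwards on it, pad kept down, to drag the head.
- sanding_stick: Loose emery stick 35 x 221 x 6 mm, to be left alone.
- tongs: Loose copper tongs 33 x 219 x 13 mm, to be left alone.

How it is judged:
On the way, in this order (a step that is already met when the one before it is completed fails the run):
1. the bush is home (within 1.5 mm) and squeezed by the jaw with more than 25 N, with the trigger pressed (x of bush in the frame of clamp above 0.0905 m and contact force between jaw_pad and bush above 25 N and value of joint trigger above 0.08 rad), for 0.2 s.
2. with the release lever held down, the head is slid back to within 3 mm of its rear stop (value of joint head below 0.003 m and value of joint release above 0.15 rad), for 0.1 s.
At the end, for the whole second after the job is handed in: The bush is home within 1.5 mm, the head is at its rear stop within 3 mm and at rest, the trigger is up (under 0.08 rad) and the release lever is up (under 0.17 rad) (x of bush in the frame of clamp above 0.0905 m and value of joint head below 0.003 m and value of joint trigger below 0.08 rad and value of joint release below 0.17 rad and velocity of joint head between -0.01 and 0.01 m/s); the robot touches nothing.
It fails at once if the jaw squeezes the bush with more than 46 N (contact force between jaw_pad and bush above 46 N).
It fails at once if the robot pushes on the clamp with more than 45 N (contact force between any of the arm, the fingers and clamp above 45 N).
It fails at once if a bystander is moved more than 30 mm (distance of any of sanding_stick, tongs from where it was at the start of the episode above 0.03 m).
It also fails if it takes over 56 s, if anything falls off the work surface, if the arm or the gripper's body presses on something with over 40 N, if the wrist force passes 120 N, or if a joint passes its speed limit or range.

ROBOT

A 6-joint arm with a two-finger parallel gripper is mounted at the origin on a cart in front of the work surface, level with it; the furniture and walls round the work are solid. World frame = base frame: x ahead of the robot, y to its left, z up, the work surface at z = 0. Lengths are in m, angles in rad, forces in N, time in s.
With the tool pointing down it reaches from about 0.35 to 0.975 m from the base axis. Payload 4.9 kg.
Tool frame: the origin (TCP) lies midway between the tips of the shut fingers; the grasp point (between the pads) lies 19 mm behind it; z points along the fingers, y is the direction in which the jaws open and shut (so a half turn about z gives the same grasp; the last joint's range is limited). The gripper opens to 85 mm and grips with 20 to 120 N. Pads are 22 mm wide; open, the fingers measure 114 mm over their backs; the gripper's body (76 mm by 85 mm) begins 54 mm behind the grasp point. The pads swing forward as they close: fully open they stand 13 mm farther back than shut.
Start: joints at [-1.333, 0.053, 1.613, -0, 1.476, -0.119], TCP at [0.218, -0.586, 0.231] pointing down, gripper open.
Joint ranges: [-3.01, 3.01], [-1.01, 2.22], [0.06, 2.58], [-1.02, 4.17], [0.09, 2.62], [-3.14, 3.14]. Speed limits (rad/s): [2.57, 2.57, 3.14, 3.14, 3.14, 3.14].

INTERFACE

Orientations are given as a rotation vector (axis times angle).
In Python, from station import ctrl gives the robot as it stands.
- The arm moves only by the shell command python3 -m jog 'ROWS' [FORCE]. ROWS is JSON, one flat list of numbers, 7 for each row, row after row: the opening, from 0 (shut) to 1 (fully open), then the shift along the tool's x, y, z in m, then the turn, a rotation vector about the tool's x, y, z in degrees. A call has 1 to 10 rows; each row shifts and turns the commanded pose from where the row before left it, along the tool's axes as they then stand; what a row does not reach is not made up. A row lasts 1/8 s, in which the tool goes at most 62.5 mm and 10.7 degrees, less where a joint would pass 70% of its speed; a pose out of reach is approached as far as the arm can. A call with a gripper value outside its range is refused whole. The fingers move at their own pace and stop on an object; FORCE is the grip in N (left out, the last holds). Time passes only in rows, so rows that do not move let the fingers close. It gives the time, the measured TCP pose, the force and the opening at its end, in the units of the state.
- ctrl.get_obs(): the state, without advancing time (a new reading comes with each control period).
- ctrl.get_image(name): name is "scene" or "top"; returns a dict with "image" (420x560x3 uint8, blue, green, red), "camera_matrix" (3x3 intrinsics, pixels), "rvec" (rotation vector, rad) and "tvec" (3), from world to camera coordinates, as OpenCV has them. Camera axes: x right, y down, z forward; pixel columns grow to the right and rows downward; lengths in m; the calibration is good to about 2 mm. A picture is of the moment at which its call begins. There is no depth.
- ctrl.finish_job(): hands the job in, once; it reports no verdict.
Trained networks look in a picture, given as the dict that the camera call returned (one of the last four; its "shot" number tells which), for a name from the list of things; names that differ only in an ending like _2 or _b are one class to them, and where a whole thing is asked for, a point or a joint stands for the part that bears it (a point fixed in the world has none). Each returns a list of dicts, best first, with "p" (0 to 1); they miss things now and then, are a little off and sometimes report something else, mostly with a low value. They report only what shows in the picture. A call takes as long as a camera call.
- ctrl.boxes_of(target, picture): "box" ([centre column, centre row, width, height] in pixels, round what is visible of it).
The state is a dict: "t": time; "q": joint angles; "dq": joint speeds; "effort": joint torques, N m; "tool_pos": TCP position; "tool_rot": TCP orientation; "contact_force": force on the tool from outside, world axes, zero at the start; "wrist_torque": the same for the moment, N m; "opening": finger opening in m.
Only numpy, scipy, OpenCV 4.12 (cv2) and the standard library are available. Lean on these libraries where they do the work, as an engineer would, in place of code of your own. Each camera call takes 0.05 s, during which the arm holds its last target. There are 200 camera calls.

## Working session

There is one attempt and no reset: what is moved stays moved. The work goes in short steps, Python scripts to look and compute and a shell command to move; the robot and the scene stay as the last step left them, time stands still between calls to the robot, and variables do not carry over. Pictures are saved under pics/ and viewed, about 8 in all and at most 12, crops included, and the job is handed in when it is done.

```bash
mkdir -p pics; ls; cat > h.py <<'E'
from station import ctrl
import cv2, numpy as np
def shot(n, save=None):
    p=ctrl.get_image(n)
    if save: cv2.imwrite('pics/'+save,p['image'])
    return p
def cam(p):
    R,_=cv2.Rodrigues(np.array(p['rvec'],float)); return np.array(p['camera_matrix'],float),R,np.array(p['tvec'],float).ravel()
def toplane(p,uv,z):
    K,R,t=cam(p); d=R.T@np.linalg.solve(K,[uv[0],uv[1],1]); c=-R.T@t
    return c+d*(z-c[2])/d[2]
def proj(p,X):
    K,R,t=cam(p); return cv2.projectPoints(np.array(X,float).reshape(-1,3),np.array(p['rvec'],float),t,K,None)[0].reshape(-1,2)
E
python3 - <<'E'
from h import *
o=ctrl.get_obs(); print({k:np.round(v,3).tolist() for k,v in o.items()})
for n in ['scene','top']:
    p=shot(n,n+'0.png'); K,R,t=cam(p); print(n,'cam',np.round(-R.T@t,3))
    for k,z in [('clamp',0),('bush',.046),('jaw_pad',.046),('head',.05),('trigger_pad',.085),('trigger',.085),('release_pad',.076),('release',.07),('sanding_stick',0),('tongs',0)]:
        for b in ctrl.boxes_of(k,p)[:2]: print(k,round(b['p'],2),np.round(b['box']),np.round(toplane(p,b['box'][:2],z),3))
E
```

```text
pics
{'t': 0.0, 'q': [-1.333, 0.053, 1.614, -0.0, 1.476, -0.119], 'dq': [0.001, 0.0, 0.001, 0.001, 0.001, -0.0], 'effort': [-0.004, -39.369, -37.018, -0.0, 0.007, -0.0], 'tool_pos': [0.218, -0.585, 0.23], 'tool_rot': [-3.09, -0.557, 0.0], 'contact_force': [-0.452, -1.29, 0.002], 'wrist_torque': [-0.018, -0.063, 0.04], 'opening': 0.086}
scene cam [0.418 0.969 0.491]
clamp 0.6 [280. 267. 153.  77.] [0.589 0.077 0.   ]
bush 0.73 [238. 256.  10.  18.] [0.664 0.135 0.046]
jaw_pad 0.5 [253. 260.   2.  12.] [0.631 0.143 0.046]
head 0.67 [300. 264. 109.  47.] [0.536 0.146 0.05 ]
head 0.45 [368. 248.   4.   2.] [0.408 0.047 0.05 ]
trigger_pad 0.91 [327. 252.  47.  13.] [0.483 0.156 0.085]
trigger 0.87 [329. 255.  54.  14.] [0.478 0.167 0.085]
release_pad 0.82 [270. 250.  30.  18.] [0.594 0.151 0.076]
release_pad 0.42 [181. 269.  29.  25.] [0.734 0.26  0.076]
release 0.86 [270. 250.  29.  20.] [0.598 0.14  0.07 ]
sanding_stick 0.88 [179. 269.  31.  27.] [0.795 0.133 0.   ]
tongs 0.48 [369. 232.  11.  33.] [ 0.407 -0.152  0.   ]
tongs 0.28 [177. 270.  29.  23.] [0.796 0.139 0.   ]
top cam [0.493 0.035 1.066]
clamp 0.96 [240. 227.  53. 118.] [0.573 0.138 0.   ]
bush 0.42 [239. 192.  16.  14.] [0.658 0.139 0.046]
head 0.74 [234. 245.  32.  78.] [0.525 0.146 0.05 ]
trigger_pad 0.65 [228. 263.  17.  44.] [0.481 0.154 0.085]
trigger 0.71 [228. 260.  14.  44.] [0.489 0.155 0.085]
release_pad 0.66 [236. 219.  16.  34.] [0.587 0.14  0.076]
tongs 0.64 [312. 296.   2.   3.] [ 0.401 -0.053  0.   ]
```

```bash
python3 - <<'E'
from h import *
a=cv2.imread('pics/scene0.png');b=cv2.imread('pics/top0.png')
a=cv2.resize(a[215:335,165:405],None,fx=3.3,fy=3.3,interpolation=cv2.INTER_CUBIC)
cv2.imwrite('pics/s1.png',a)
b=cv2.resize(b[150:330,160:360],None,fx=3.3,fy=3.3,interpolation=cv2.INTER_CUBIC)
cv2.imwrite('pics/t1.png',b)
E
```

```text
(no output)
```

View pics/s1.png

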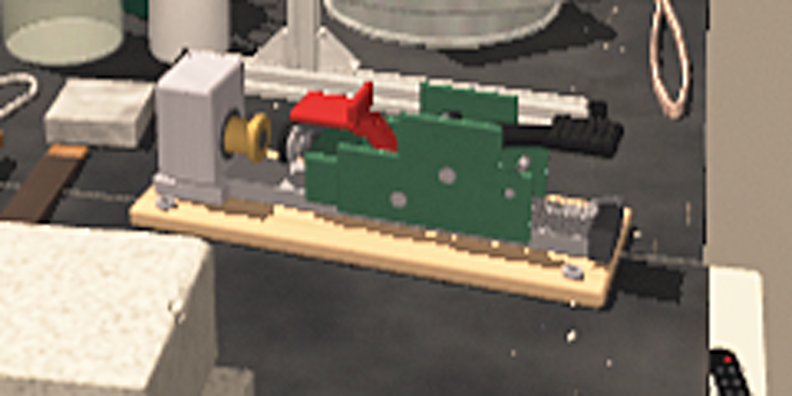

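View pics/t1.png

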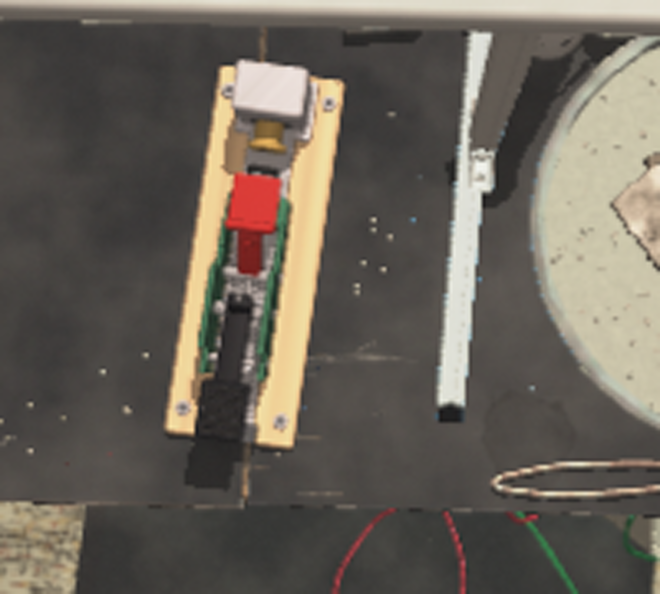

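Scene: the clamp lies with its front (bracket) at left and the trigger at right. Top: board corners at crop px (222,66), (344,80), (294,447) and (165,433), and the trigger pad at about (222,408). A stand with a post is on the right of the clamp, so I'll look at the whole view before crossing.

```bash
python3 - <<'E'
from h import *
p=shot('top'); s=shot('scene')
c=np.array([(222,66),(344,80),(294,447),(165,433)])/3.3+[160,150]
w=np.array([toplane(p,x,.012) for x in c]); print(np.round(w,3))
ctr=w.mean(0); ax=(w[0]+w[1]-w[2]-w[3]); ax/=np.linalg.norm(ax); yaw=np.arctan2(ax[1],ax[0]); print(ctr,np.degrees(yaw), np.linalg.norm(w[0]-w[3]),np.linalg.norm(w[0]-w[1]))
def L(v): d=np.array(v)[:2]-ctr[:2]; return np.round([d@[np.cos(yaw),np.sin(yaw)],d@[-np.sin(yaw),np.cos(yaw)]],4)
# refine local points from crop px
for n,px,z,pp,o in [('trig t',(222,408),.085,p,0),('rel pad t',(255,202),.076,p,0),('rel front edge',(257,180),.076,p,0),('rel lip',(253,228),.085,p,0),('flange',(268,148),.055,p,0),('bracket top c',(271,88),.087,p,0)]:
    x=toplane(pp,np.array(px)/3.3+[160,150],z); print(n,np.round(x,3),L(x))
for n,px,z in [('trig s',(590,128),.085),('rel s',(322,106),.076),('post base',(305,70),0)]:
    x=toplane(s,np.array(px)/3.3+[165,215],z); print(n,np.round(x,3),L(x))
im=s['image'].copy()
M=[[.092,0,.046],[.092,0,.061],[0.145,.05,.012],[-.145,.05,.012],[-.145,-.05,.012],[.145,-.05,.012]]
R=np.array([[np.cos(yaw),-np.sin(yaw)],[np.sin(yaw),np.cos(yaw)]])
for m in M:
    X=np.r_[ctr[:2]+R@m[:2],m[2]]; u=proj(s,X)[0]; cv2.circle(im,tuple(int(round(v)) for v in u),1,(0,0,255),-1)
t=p['image']
cv2.imwrite('pics/both.png',cv2.resize(np.hstack([im,t]),None,fx=.71,fy=.71,interpolation=cv2.INTER_AREA))
E
```

```text
[[0.721 0.175 0.012]
 [0.712 0.078 0.012]
 [0.425 0.107 0.012]
 [0.433 0.206 0.012]]
[0.57299928 0.14148745 0.012     ] -6.063814234145451 0.2899282171553992 0.09763688799616686
trig t [0.456 0.155 0.085] [-0.1178  0.0007]
rel pad t [0.606 0.138 0.076] [ 0.0332 -0.0002]
rel front edge [0.622 0.137 0.076] [0.0496 0.0007]
rel lip [0.586 0.138 0.085] [ 0.0132 -0.0026]
flange [0.65  0.132 0.055] [ 0.0773 -0.0016]
bracket top c [0.689 0.128 0.087] [ 0.1172 -0.001 ]
trig s [0.452 0.155 0.085] [-0.1219  0.0002]
rel s [0.611 0.142 0.076] [0.0378 0.005 ]
post base [ 0.672 -0.065  0.   ] [ 0.1208 -0.1952]
```

View pics/both.png

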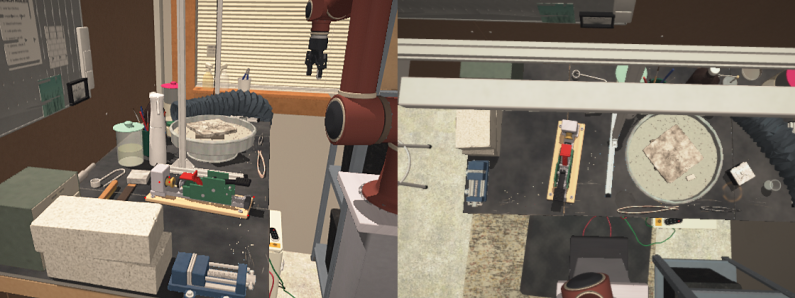

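The overlay is consistent: the board measures 290 x 98 mm, and the trigger pad is at about (0.455, 0.154). The post at about (0.67, -0.07) is clear of a path that stays at a small radius. I'll align tool x with clamp x, shut the fingers and cross over.

```bash
python3 -m jog '[0,0,0,0,0,0,8.83, 0,0,0,0,0,0,8.83, 0,0,0,0,0,0,8.83, 0,0.021,-0.05,0,0,0,0, 0,0.021,-0.05,0,0,0,0, 0,0.021,-0.05,0,0,0,0, 0,0.021,-0.05,0,0,0,0, 0,0.021,-0.05,0,0,0,0, 0,0.021,-0.05,0,0,0,0, 0,0.021,-0.05,0,0,0,0]' 30; python3 -m jog '[0,0.003,-0.05,0,0,0,0, 0,0,-0.05,0,0,0,0, 0,0,-0.05,0,0,0,0, 0,0,-0.05,0,0,0,0, 0,0,-0.05,0.01,0,0,0, 0,0,-0.05,0.03,0,0,0, 0,0,-0.05,0.03,0,0,0, 0,0,-0.05,0.03,0,0,0,0,0,0,0,0,0,0]'
python3 - <<'E'
from h import *
o=ctrl.get_obs(); print(o['t'],o['tool_pos'],o['tool_rot'],o['contact_force'])
def loc(P):
    yaw=np.radians(-6.06); d=np.array(P[:2])-[.573,.1415]
    return np.round([d@[np.cos(yaw),np.sin(yaw)],d@[-np.sin(yaw),np.cos(yaw)],P[2]],4)
print(loc(o['tool_pos']))
R=cv2.Rodrigues(np.array(o['tool_rot'],float))[0]; print(np.round(R,3), np.degrees(np.arctan2(R[1,0],R[0,0])))
E
cat >> h.py <<'E'
def loc(P):
    yaw=np.radians(-6.06); d=np.array(P[:2])-[.573,.1415]
    return np.round([d@[np.cos(yaw),np.sin(yaw)],d@[-np.sin(yaw),np.cos(yaw)],P[2]],4)
E
```

```text
t: 2.45
tool_pos: [0.402, -0.2515, 0.2316]
tool_rot: [3.137, -0.166, 0.001]
contact_force: [0.3, -0.2, 0.7]
opening: -0.0002
t: 3.58
tool_pos: [0.4442, 0.1467, 0.1283]
tool_rot: [3.137, -0.158, -0.009]
contact_force: [0.9, -0.2, -0.6]
opening: -0.0001
3.575 [0.44416186 0.1466737  0.12827281] [ 3.13679653 -0.15781775 -0.00919374] [ 0.85026544 -0.1900574  -0.59257825]
[-0.1287 -0.0085  0.1283]
[[ 0.995 -0.1   -0.006]
 [-0.1   -0.995 -0.001]
 [-0.006  0.001 -1.   ]] -5.760629921249962
```

```bash
python3 -m jog '[0,0.002,-0.009,0.01,0,0,0, 0,0,0,0.01,0,0,0, 0,0,0,0.01,0,0,0,0,0,0,0,0,0,0]'
python3 - <<'E'
from h import *
o=ctrl.get_obs(); print(loc(o['tool_pos']))
s=shot('scene');p=shot('top')
a=cv2.resize(s['image'][200:320,200:400],None,fx=3.2,fy=3.2,interpolation=cv2.INTER_CUBIC)
b=cv2.resize(p['image'][170:330,180:300],None,fx=2.4,fy=2.4,interpolation=cv2.INTER_CUBIC)
cv2.imwrite('pics/c1.png',np.hstack([a[:384],b[:384,:160*1]]) if 0 else a); 
E
```

```text
t: 4.08
tool_pos: [0.4488, 0.1524, 0.1002]
tool_rot: [3.137, -0.168, -0.003]
contact_force: [0.9, 0.5, -0.5]
opening: -0.0003
[-0.1247 -0.0023  0.1002]
```

View pics/c1.png

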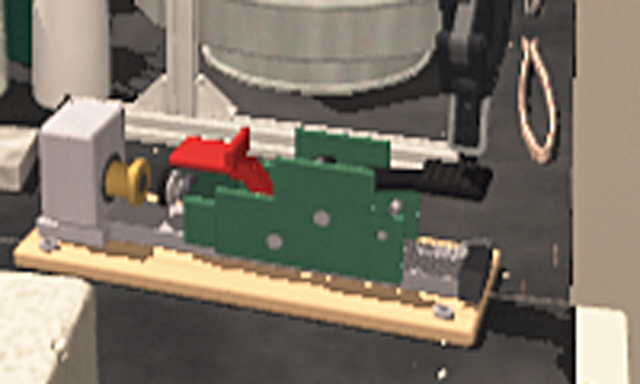

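The tip is above the pad's middle. The first pump starts here, in steps.

```bash
python3 -m jog '[0,-0.003,-0.002,0.005,0,0,0, 0,0,0,0.005,0,0,0, 0,0,0,0.004,0,0,0, 0,0,0,0.004,0,0,0, 0,0,0,0.004,0,0,0, 0,0,0,0.004,0,0,0,0,0,0,0,0,0,0]'
python3 -c "
from h import *
o=ctrl.get_obs(); print(loc(o['tool_pos']))"
```

```text
t: 5.05
tool_pos: [0.4461, 0.1556, 0.0751]
tool_rot: [-3.137, 0.166, 0.003]
contact_force: [-4.7, 1.6, 4.5]
opening: -0.0001
[-0.1277  0.0006  0.0751]
```

```bash
python3 -m jog '[0,0.0005,0,0.005,0,0,0, 0,0.0005,0,0.005,0,0,0, 0,0.001,0,0.005,0,0,0,0,0.001,0,0.005,0,0,0]'; python3 -m jog '[0,0.001,0,0.004,0,0,0,0,0.001,0,0.004,0,0,0]';python3 -m jog '[0,0.001,0,0.004,0,0,0,0,0.001,0,0.003,0,0,0]'
python3 -c "
from h import *
o=ctrl.get_obs(); print(loc(o['tool_pos']))"
```

```text
t: 5.55
tool_pos: [0.4495, 0.1554, 0.0556]
tool_rot: [-3.137, 0.166, 0.001]
contact_force: [-3.6, 0.5, 5.5]
opening: -0.0003
t: 5.8
tool_pos: [0.4523, 0.1551, 0.0481]
tool_rot: [-3.137, 0.166, -0.002]
contact_force: [-3.9, 0.3, 7.7]
opening: 0.0001
t: 6.05
tool_pos: [0.4556, 0.1547, 0.0418]
tool_rot: [-3.137, 0.166, -0.007]
contact_force: [-0.6, -1.2, 6.6]
opening: -0.0001
[-0.1181  0.0008  0.0418]
```

```bash
python3 -m jog '[0,-0.001,0,0.002,0,0,0]'; python3 -m jog '[0,-0.001,0,0.002,0,0,0]'
python3 - <<'E'
from h import *
o=ctrl.get_obs(); print(loc(o['tool_pos']))
s=shot('scene')
a=cv2.resize(s['image'][200:320,200:400],None,fx=3.2,fy=3.2,interpolation=cv2.INTER_CUBIC)
cv2.imwrite('pics/c2.png',a)
for k,z in [('bush',.046),('jaw_pad',.046),('release_pad',.076),('trigger_pad',.04)]:
    for b in ctrl.boxes_of(k,s)[:1]: print(k,round(b['p'],2),np.round(b['box'],1),loc(toplane(s,b['box'][:2],z)))
E
```

```text
t: 6.18
tool_pos: [0.4553, 0.1549, 0.0401]
tool_rot: [-3.137, 0.166, -0.009]
contact_force: [-0.0, -0.2, 6.3]
opening: -0.0001
t: 6.3
tool_pos: [0.4547, 0.155, 0.0385]
tool_rot: [-3.137, 0.166, -0.011]
contact_force: [-0.2, -1.3, 9.0]
opening: 0.0
[-0.1191  0.001   0.0385]
bush 0.59 [238.2 254.5   7.5   8.8] [ 0.0939 -0.0047  0.046 ]
jaw_pad 0.45 [250.2 258.1   5.9  12.1] [0.0651 0.0024 0.046 ]
release_pad 0.67 [265.8 249.2  32.6  14. ] [0.0289 0.0116 0.076 ]
trigger_pad 0.85 [322.1 267.6  43.1  37. ] [-0.0789 -0.0157  0.04  ]
```

View pics/c2.png

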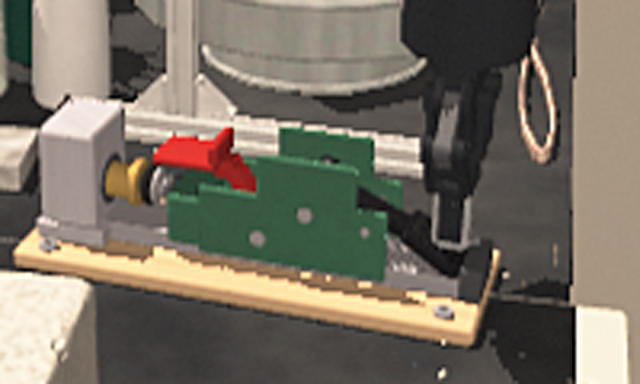

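Full pump: the head moved about 10 mm and the jaw is now nearly at the flange. I'll let the trigger up fully, then pump again.

```bash
python3 -m jog '[0,-0.001,0,-0.02,0,0,0, 0,0,0,-0.02,0,0,0, 0,0,0,-0.013,0,0,0,0,0,0,0,0,0,0]'; python3 -c "
from h import *
o=ctrl.get_obs(); print(loc(o['tool_pos']))
s=shot('scene')
for k,z in [('bush',.046),('jaw_pad',.046),('release_pad',.076),('trigger_pad',.085)]:
    for b in ctrl.boxes_of(k,s)[:1]: print(k,round(b['p'],2),np.round(b['box'],1),loc(toplane(s,b['box'][:2],z)))"
python3 -m jog '[0,0.0005,0,0.006,0,0,0, 0,0.0005,0,0.006,0,0,0, 0,0.0005,0,0.006,0,0,0,0,0.0005,0,0.006,0,0,0]'; python3 -m jog '[0,0.001,0,0.004,0,0,0,0,0.001,0,0.004,0,0,0]';python3 -m jog '[0,0.001,0,0.004,0,0,0,0,0.001,0,0.004,0,0,0]'
python3 -c "
from h import *
o=ctrl.get_obs(); print(loc(o['tool_pos']))"
```

```text
t: 7.05
tool_pos: [0.4513, 0.1551, 0.09]
tool_rot: [-3.137, 0.166, -0.003]
contact_force: [-0.4, 0.4, 1.3]
opening: 0.0
[-0.1225  0.0006  0.09  ]
bush 0.51 [330.1 254.3  33.3  12.3] [-0.0841 -0.066   0.046 ]
jaw_pad 0.52 [246.9 259.4   4.9   9.4] [0.0694 0.0098 0.046 ]
release_pad 0.83 [264.6 249.9  34.8  18.1] [0.0301 0.0153 0.076 ]
trigger_pad 0.87 [319.4 252.9  49.   15.1] [-0.0776  0.0113  0.085 ]
t: 7.8
tool_pos: [0.4515, 0.1549, 0.0646]
tool_rot: [3.137, -0.166, -0.005]
contact_force: [-5.9, -0.4, 5.0]
opening: -0.0
t: 8.05
tool_pos: [0.4532, 0.1548, 0.0566]
tool_rot: [3.137, -0.166, -0.006]
contact_force: [-5.7, 0.8, 6.7]
opening: 0.0002
t: 8.3
tool_pos: [0.4558, 0.1545, 0.0489]
tool_rot: [3.137, -0.166, -0.004]
contact_force: [-5.6, 0.3, 7.5]
opening: -0.0002
[-0.118   0.0006  0.0489]
```

```bash
python3 -m jog '[0,0.001,0,0.004,0,0,0,0,0.0005,0,0.003,0,0,0]';python3 -m jog '[0,0,0,0.003,0,0,0]';python3 -m jog '[0,0,0,0.002,0,0,0]'; python3 -c "
from h import *
o=ctrl.get_obs(); print(loc(o['tool_pos']))
s=shot('scene','c3f.png')
for k,z in [('bush',.046),('jaw_pad',.046),('release_pad',.076),('trigger_pad',.04)]:
    for b in ctrl.boxes_of(k,s)[:1]: print(k,round(b['p'],2),np.round(b['box'],1),loc(toplane(s,b['box'][:2],z)))
a=cv2.resize(s['image'][200:320,200:400],None,fx=3.2,fy=3.2,interpolation=cv2.INTER_CUBIC)
cv2.imwrite('pics/c3.png',a)"
```

```text
t: 8.55
tool_pos: [0.4583, 0.1543, 0.0428]
tool_rot: [3.137, -0.165, -0.0]
contact_force: [-3.7, -0.3, 9.9]
opening: 0.0001
t: 8.68
tool_pos: [0.4594, 0.1542, 0.0405]
tool_rot: [3.137, -0.165, 0.004]
contact_force: [-2.4, -1.4, 11.0]
opening: 0.0004
t: 8.8
tool_pos: [0.4603, 0.1541, 0.039]
tool_rot: [3.137, -0.165, 0.007]
contact_force: [-0.6, -2.0, 10.8]
opening: 0.0004
[-0.1134  0.0006  0.039 ]
bush 0.55 [237.5 256.1   6.4  14.3] [0.0925 0.0024 0.046 ]
jaw_pad 0.61 [243.1 259.4   5.1   6.4] [0.0765 0.0122 0.046 ]
release_pad 0.52 [259.6 249.9  36.3  17.5] [0.0393 0.0184 0.076 ]
trigger_pad 0.77 [317.1 265.4  43.2  40. ] [-0.0674 -0.0215  0.04  ]
```

View pics/c3.png

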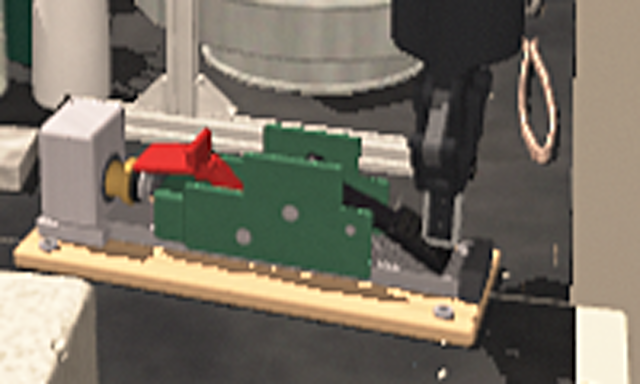

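The second pump took the head another 10 mm and the jaw is on the flange, with the bush starting in. Third pump.

```bash
python3 -m jog '[0,0,0,-0.02,0,0,0, 0,0.001,0,-0.02,0,0,0, 0,0.003,0,-0.013,0,0,0,0,0,0,0,0,0,0]'; python3 -c "
from h import *
o=ctrl.get_obs(); print(loc(o['tool_pos']))
s=shot('scene')
for k,z in [('bush',.046),('jaw_pad',.046),('release_pad',.076),('trigger_pad',.085)]:
    for b in ctrl.boxes_of(k,s)[:1]: print(k,round(b['p'],2),np.round(b['box'],1),loc(toplane(s,b['box'][:2],z)))"
python3 -m jog '[0,0.0005,0,0.006,0,0,0, 0,0.0005,0,0.006,0,0,0, 0,0.0005,0,0.006,0,0,0]'; python3 -m jog '[0,0.0005,0,0.004,0,0,0,0,0.001,0,0.004,0,0,0]';python3 -m jog '[0,0.001,0,0.003,0,0,0,0,0.001,0,0.003,0,0,0]'
python3 -c "
from h import *
o=ctrl.get_obs(); print(loc(o['tool_pos']))"
```

```text
t: 9.55
tool_pos: [0.4629, 0.1539, 0.0909]
tool_rot: [-3.137, 0.166, -0.003]
contact_force: [0.5, 0.3, 0.2]
opening: 0.0001
[-0.1108  0.0007  0.0909]
release_pad 0.86 [259.9 249.8  34.5  17.5] [0.0389 0.0178 0.076 ]
trigger_pad 0.62 [325.6 252.5  37.   13.2] [-0.0883  0.0059  0.085 ]
t: 10.18
tool_pos: [0.4624, 0.1539, 0.0717]
tool_rot: [-3.137, 0.166, 0.006]
contact_force: [-5.2, 0.1, 5.5]
opening: -0.0
t: 10.42
tool_pos: [0.4631, 0.1537, 0.0633]
tool_rot: [3.137, -0.166, -0.009]
contact_force: [-6.6, 1.6, 5.4]
opening: 0.0001
t: 10.68
tool_pos: [0.4644, 0.1536, 0.057]
tool_rot: [3.137, -0.166, -0.011]
contact_force: [-9.4, 2.0, 6.0]
opening: 0.0001
[-0.1093  0.0005  0.057 ]
```

```bash
python3 -m jog '[0,0.001,0,0.003,0,0,0,0,0.001,0,0.003,0,0,0]';python3 -m jog '[0,0.001,0,0.003,0,0,0]';python3 -m jog '[0,0.0005,0,0.003,0,0,0]';python3 -m jog '[0,0.0005,0,0.003,0,0,0]'; python3 -m jog '[0,0,0,0.002,0,0,0]'; python3 -c "
from h import *
o=ctrl.get_obs(); print(loc(o['tool_pos']))
s=shot('scene','c4f.png')
for k,z in [('bush',.046),('jaw_pad',.046),('release_pad',.076),('trigger_pad',.04)]:
    for b in ctrl.boxes_of(k,s)[:1]: print(k,round(b['p'],2),np.round(b['box'],1),loc(toplane(s,b['box'][:2],z)))"
```

```text
t: 10.92
tool_pos: [0.4663, 0.1533, 0.0511]
tool_rot: [3.137, -0.166, -0.012]
contact_force: [-8.8, 0.6, 8.3]
opening: 0.0002
t: 11.05
tool_pos: [0.4674, 0.1532, 0.0483]
tool_rot: [3.137, -0.166, -0.011]
contact_force: [-8.4, 1.3, 8.3]
opening: 0.0002
t: 11.18
tool_pos: [0.4686, 0.1532, 0.0457]
tool_rot: [3.137, -0.165, -0.008]
contact_force: [-6.8, -0.2, 9.7]
opening: 0.0002
t: 11.3
tool_pos: [0.4699, 0.153, 0.0432]
tool_rot: [3.137, -0.165, -0.005]
contact_force: [-5.4, -1.0, 9.0]
opening: -0.0
t: 11.42
tool_pos: [0.4708, 0.1529, 0.0416]
tool_rot: [3.137, -0.165, -0.002]
contact_force: [-2.7, -0.5, 8.2]
opening: 0.0001
[-0.1028  0.0006  0.0416]
bush 0.46 [234.5 254.3   4.   11.4] [ 0.1013 -0.0031  0.046 ]
jaw_pad 0.6 [243.6 256.9   2.2   6.8] [0.0796 0.0017 0.046 ]
release_pad 0.84 [257.3 250.8  27.2  17.3] [0.0422 0.0235 0.076 ]
trigger_pad 0.8 [316.6 263.4  45.7  39.1] [-0.0646 -0.0294  0.04  ]
```

```bash
python3 -m jog '[0,0,0,0.002,0,0,0]';python3 -m jog '[0,0,0,0.002,0,0,0]';  python3 -c "
from h import *
o=ctrl.get_obs(); print(loc(o['tool_pos']))
s=shot('scene','c4f.png')
a=cv2.resize(s['image'][200:320,200:400],None,fx=3.2,fy=3.2,interpolation=cv2.INTER_CUBIC)
cv2.imwrite('pics/c4.png',a)"
```

```text
t: 11.8
tool_pos: [0.4717, 0.1529, 0.0401]
tool_rot: [3.137, -0.165, 0.002]
contact_force: [-2.9, -1.0, 8.7]
opening: 0.0002
t: 11.92
tool_pos: [0.4723, 0.1528, 0.0387]
tool_rot: [3.137, -0.165, 0.004]
contact_force: [-2.1, -1.6, 11.0]
opening: -0.0002
[-0.1013  0.0006  0.0387]
```

View pics/c4.png

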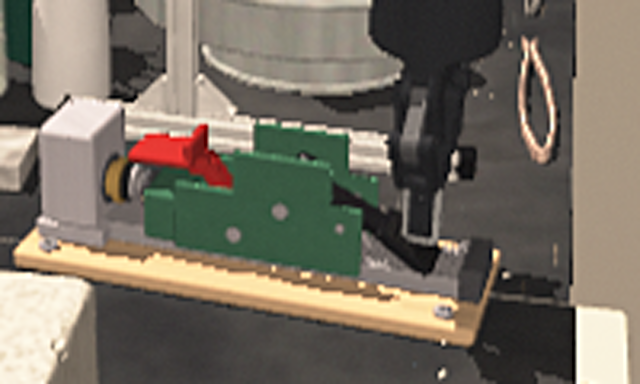

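The bush has about 5 mm to go. The next pump should bring it home, so I'll take it in small steps and watch the force.

```bash
python3 -m jog '[0,0,0,-0.02,0,0,0, 0,0.001,0,-0.02,0,0,0, 0,0.002,0,-0.013,0,0,0,0,0,0,0,0,0,0]'; 
python3 -m jog '[0,0,0,0.005,0,0,0, 0,0,0,0.005,0,0,0, 0,0.0005,0,0.004,0,0,0]'; python3 -m jog '[0,0.0005,0,0.003,0,0,0]';python3 -m jog '[0,0.0005,0,0.003,0,0,0]';python3 -m jog '[0,0.0005,0,0.003,0,0,0]'
python3 -c "
from h import *
o=ctrl.get_obs(); print(loc(o['tool_pos']))"
```

```text
t: 12.48
tool_pos: [0.4746, 0.1526, 0.0908]
tool_rot: [-3.137, 0.166, -0.002]
contact_force: [-0.0, 0.1, -0.1]
opening: 0.0004
t: 12.85
tool_pos: [0.4728, 0.1526, 0.075]
tool_rot: [3.137, -0.166, -0.007]
contact_force: [-5.5, 0.0, 6.1]
opening: -0.0002
t: 12.98
tool_pos: [0.4731, 0.1525, 0.072]
tool_rot: [3.137, -0.166, -0.008]
contact_force: [-6.0, 0.8, 5.8]
opening: -0.0002
t: 13.1
tool_pos: [0.4732, 0.1525, 0.069]
tool_rot: [3.137, -0.166, -0.01]
contact_force: [-7.5, 0.7, 7.7]
opening: -0.0003
t: 13.22
tool_pos: [0.4734, 0.1525, 0.066]
tool_rot: [3.137, -0.165, -0.011]
contact_force: [-9.2, 1.1, 7.3]
opening: 0.0002
[-0.1002  0.0004  0.066 ]
```

```bash
python3 -m jog '[0,0,0,0.002,0,0,0]';python3 -m jog '[0,0,0,0.002,0,0,0]';python3 -m jog '[0,0.0005,0,0.002,0,0,0]';python3 -m jog '[0,0.0005,0,0.002,0,0,0]'
python3 -c "
from h import *
o=ctrl.get_obs(); print(loc(o['tool_pos']))"
```

```text
t: 13.35
tool_pos: [0.4737, 0.1525, 0.0641]
tool_rot: [3.137, -0.165, -0.01]
contact_force: [-6.7, 0.4, 8.4]
opening: 0.0003
t: 13.48
tool_pos: [0.474, 0.1525, 0.0624]
tool_rot: [3.137, -0.165, -0.009]
contact_force: [-7.6, 1.1, 8.0]
opening: -0.0002
t: 13.6
tool_pos: [0.4744, 0.1524, 0.0604]
tool_rot: [3.137, -0.165, -0.009]
contact_force: [-7.7, 0.1, 8.3]
opening: 0.0
t: 13.72
tool_pos: [0.4749, 0.1524, 0.0585]
tool_rot: [3.137, -0.165, -0.009]
contact_force: [-7.7, 0.2, 8.7]
opening: 0.0
[-0.0987  0.0005  0.0585]
```

```bash
python3 -m jog '[0,0.0005,0,0.002,0,0,0]';python3 -m jog '[0,0.0005,0,0.002,0,0,0]';python3 -m jog '[0,0.0005,0,0.002,0,0,0]'
```

```text
t: 13.85
tool_pos: [0.4756, 0.1523, 0.0565]
tool_rot: [3.137, -0.165, -0.008]
contact_force: [-6.5, 0.2, 7.1]
opening: 0.0
t: 13.98
tool_pos: [0.4764, 0.1522, 0.0545]
tool_rot: [3.137, -0.165, -0.007]
contact_force: [-6.2, 0.2, 7.6]
opening: 0.0002
t: 14.1
tool_pos: [0.4769, 0.1521, 0.0526]
tool_rot: [3.137, -0.166, -0.007]
contact_force: [-6.4, 0.1, 8.8]
opening: -0.0001
```

```bash
for i in 1; do python3 -m jog '[0,0.0005,0,0.002,0,0,0]';python3 -m jog '[0,0.0005,0,0.002,0,0,0]';python3 -m jog '[0,0.0005,0,0.0015,0,0,0]';python3 -m jog '[0,0,0,0.0015,0,0,0]'; done | grep -v open
```

```text
t: 14.22
tool_pos: [0.4774, 0.1521, 0.0509]
tool_rot: [3.137, -0.165, -0.007]
contact_force: [-8.1, -0.4, 12.0]
t: 14.35
tool_pos: [0.478, 0.1521, 0.0492]
tool_rot: [3.137, -0.165, -0.007]
contact_force: [-8.4, 0.0, 12.8]
t: 14.48
tool_pos: [0.4786, 0.152, 0.0479]
tool_rot: [3.137, -0.165, -0.007]
contact_force: [-8.9, -0.6, 15.0]
t: 14.6
tool_pos: [0.479, 0.152, 0.0469]
tool_rot: [3.137, -0.165, -0.006]
contact_force: [-8.8, -0.5, 15.3]
```

```bash
(python3 -m jog '[0,0.0,0,0.0015,0,0,0]';python3 -m jog '[0,0,0,0.0015,0,0,0]';python3 -m jog '[0,0,0,0.001,0,0,0]')| grep -v open;  python3 -c "
from h import *
o=ctrl.get_obs(); print(loc(o['tool_pos']))
s=shot('scene','c5f.png')
for k,z in [('bush',.046),('jaw_pad',.046),('release_pad',.076),('trigger_pad',.04)]:
    for b in ctrl.boxes_of(k,s)[:1]: print(k,round(b['p'],2),np.round(b['box'],1),loc(toplane(s,b['box'][:2],z)))
a=cv2.resize(s['image'][215:305,200:330],None,fx=6,fy=6,interpolation=cv2.INTER_CUBIC)
cv2.imwrite('pics/c5.png',a)"
```

```text
t: 14.72
tool_pos: [0.4794, 0.1519, 0.0458]
tool_rot: [3.137, -0.165, -0.004]
contact_force: [-8.5, -1.3, 17.6]
t: 14.85
tool_pos: [0.4798, 0.1519, 0.0447]
tool_rot: [3.136, -0.165, -0.003]
contact_force: [-8.7, -1.1, 18.1]
t: 14.98
tool_pos: [0.4801, 0.1519, 0.044]
tool_rot: [3.136, -0.165, -0.002]
contact_force: [-8.4, -2.1, 18.4]
[-0.0934  0.0005  0.044 ]
jaw_pad 0.37 [ 2.382e+02  2.588e+02 -1.000e-01  4.100e+00] [0.0868 0.0129 0.046 ]
release_pad 0.71 [251.9 248.8  33.5  17.6] [0.0551 0.0187 0.076 ]
trigger_pad 0.9 [311.  262.4  49.3  39.9] [-0.0529 -0.03    0.04  ]
```

View pics/c5.png

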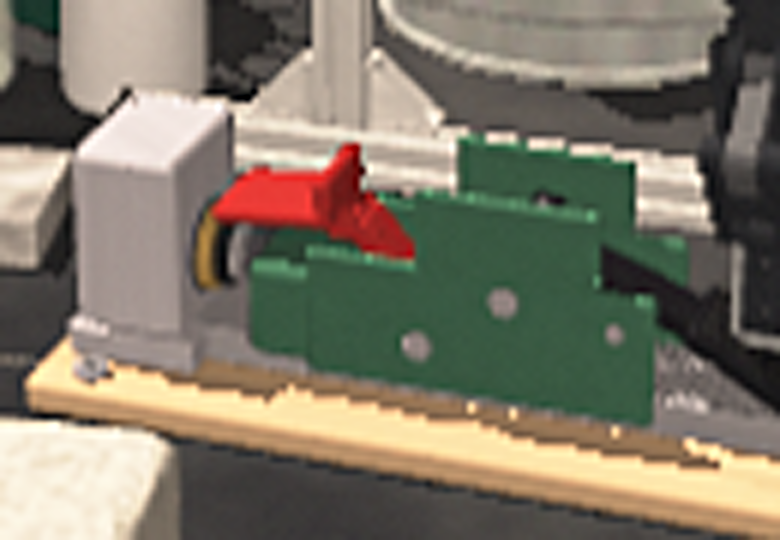

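The flange is up against the bracket with only thin brass visible at (207,250), and the force is climbing: 12, 15, 18 N. I'll ease up to about 21 N and hold.

```bash
(python3 -m jog '[0,0,0,0.001,0,0,0]';python3 -m jog '[0,0,0,0.001,0,0,0]';python3 -m jog '[0,0,0,0.001,0,0,0]')| grep -v open
```

```text
t: 15.35
tool_pos: [0.4804, 0.1518, 0.0434]
tool_rot: [3.136, -0.165, -0.001]
contact_force: [-7.9, -2.7, 19.7]
t: 15.48
tool_pos: [0.4807, 0.1518, 0.0426]
tool_rot: [3.136, -0.165, 0.0]
contact_force: [-8.1, -2.7, 20.9]
t: 15.6
tool_pos: [0.4811, 0.1518, 0.0419]
tool_rot: [3.136, -0.165, 0.002]
contact_force: [-8.2, -2.9, 21.0]
```

```bash
(python3 -m jog '[0,0,0,0.0005,0,0,0,0,0,0,0,0,0,0]';python3 -m jog '[0,0,0,0,0,0,0,0,0,0,0,0,0,0,0,0,0,0,0,0,0]')| grep -v open;  python3 -c "
from h import *
o=ctrl.get_obs(); print(loc(o['tool_pos']))
s=shot('scene')
for pic in [s]:
    for k,z in [('bush',.046),('jaw_pad',.046),('release_pad',.076),('trigger_pad',.04)]:
        for b in ctrl.boxes_of(k,pic)[:1]: print(k,round(b['p'],2),np.round(b['box'],1),loc(toplane(pic,b['box'][:2],z)))
a=s['image'][230:290,200:270].copy(); a=cv2.resize(a,None,fx=8,fy=8,interpolation=cv2.INTER_CUBIC)
yaw=np.radians(-6.06);Rm=np.array([[np.cos(yaw),-np.sin(yaw)],[np.sin(yaw),np.cos(yaw)]])
for lx,c in [(.092,(0,255,0)),(.097,(255,0,0)),(.082,(0,0,255))]:
    th=np.linspace(0,2*np.pi,60); X=[np.r_[np.array([.573,.1415])+Rm@[lx,.015*np.cos(t)],.046+.015*np.sin(t)] for t in th]
    u=(proj(s,X)-[200,230]+.5)*8
    cv2.polylines(a,[u.astype(np.int32)],True,c,1)
cv2.imwrite('pics/c6.png',a)"
```

```text
t: 15.85
tool_pos: [0.4814, 0.1518, 0.0416]
tool_rot: [3.136, -0.165, 0.002]
contact_force: [-7.2, -2.1, 21.0]
t: 16.23
tool_pos: [0.4813, 0.1517, 0.0416]
tool_rot: [3.136, -0.165, 0.002]
contact_force: [-8.0, -2.7, 21.1]
[-0.0922  0.0005  0.0416]
bush 0.2 [283.5 263.   99.3  46. ] [-0.0045  0.001   0.046 ]
jaw_pad 0.63 [239.8 257.1   1.7  11.3] [0.0865 0.005  0.046 ]
release_pad 0.68 [251.9 246.9  28.9  13.6] [0.058  0.0108 0.076 ]
trigger_pad 0.9 [314.5 269.9  33.3  28.9] [-0.0668 -0.0018  0.04  ]
```

View pics/c6.png

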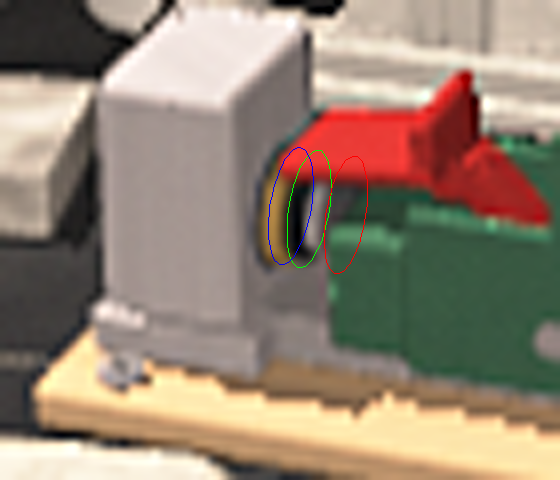

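The flange is seated flush with the bracket. The trigger held firm at 21 N for about 0.9 s, so I'm stopping there. I'll let the trigger up and locate the release pad.

```bash
python3 -m jog '[0,0,0,-0.01,0,0,0,0,0,0,-0.015,0,0,0, 0,0,0,-0.02,0,0,0, 0,0,0,-0.03,0,0,0,0,0,0,-0.03,0,0,0,0,0,0,0,0,0,0]';  python3 -c "
from h import *
o=ctrl.get_obs(); print(loc(o['tool_pos']))
s=shot('scene');p=shot('top')
for n,pic in [('s',s),('t',p)]:
    for k,z in [('bush',.046),('release_pad',.076),('release',.076),('trigger_pad',.085)]:
        for b in ctrl.boxes_of(k,pic)[:1]: print(n,k,round(b['p'],2),np.round(b['box'],1),loc(toplane(pic,b['box'][:2],z)))
a=cv2.resize(s['image'][225:305,200:330],None,fx=5,fy=5,interpolation=cv2.INTER_CUBIC)
b=cv2.resize(p['image'][160:290,215:265],None,fx=4,fy=4,interpolation=cv2.INTER_CUBIC)
o=np.zeros((520,850,3),np.uint8); o[:400,:650]=a; o[:,650:]=b
o=o[:,:800] if 0 else cv2.resize(o,None,fx=.94,fy=.94); cv2.imwrite('pics/c7.png',o)"
```

```text
t: 17.23
tool_pos: [0.4816, 0.1521, 0.1456]
tool_rot: [-3.136, 0.166, -0.007]
contact_force: [-0.6, 0.1, -0.3]
opening: 0.0
[-0.092   0.0009  0.1456]
s bush 0.48 [234.7 254.7   2.8  17.2] [ 0.1003 -0.0016  0.046 ]
s release_pad 0.89 [253.8 248.   28.3  18.2] [0.0528 0.0142 0.076 ]
s release 0.67 [253.7 247.6  29.9  19.5] [0.0536 0.0126 0.076 ]
s trigger_pad 0.81 [311.7 252.1  48.   13.5] [-0.063   0.0127  0.085 ]
t release_pad 0.75 [238.2 210.4  13.4  38.9] [ 0.0355 -0.0022  0.076 ]
t release 0.64 [240.8 206.   18.8  37.2] [ 0.047  -0.0069  0.076 ]
t trigger_pad 0.4 [234.7 231.9   7.    8.3] [-0.0179 -0.0024  0.085 ]
```

View pics/c7.png

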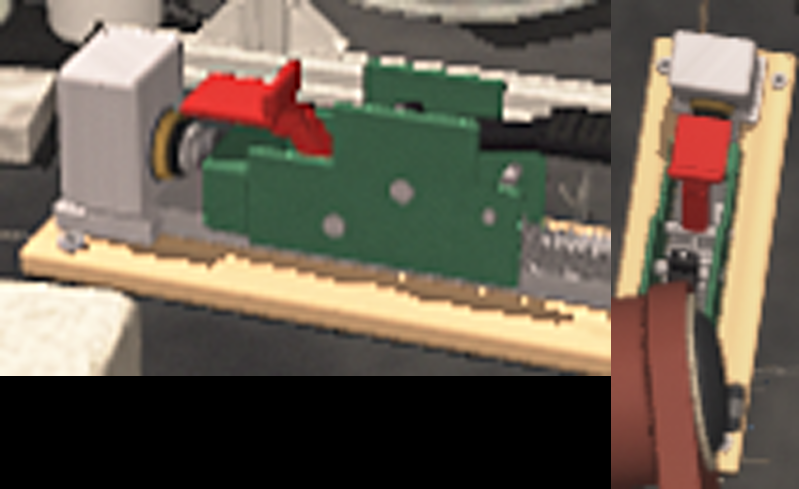

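```bash
python3 - <<'E'
from h import *
p=shot('top')
for n,x,y,z in [('front',702,117,.076),('lipfront',702,172,.088),('lipbottom',702,181,.088),('brk front',714,92,.087)]:
    print(n,loc(toplane(p,[215+(x-611)/3.76-.4,160+y/3.76-.4],z)))
for lx in (.058,.066): print(proj(p,[.573+lx*.9944,.1415-lx*.1056,.076]))
E
```

```text
front [0.0836 0.0033 0.076 ]
lipfront [ 0.0465 -0.0032  0.088 ]
lipbottom [ 0.0408 -0.0041  0.088 ]
brk front [ 0.0991 -0.0033  0.087 ]
[[238.6366762  201.17855075]]
[[239.10853671 197.96066525]]
```

The release pad's middle is at local x of about 0.064, using the lip front at 0.047 and the pad front at 0.082. I'll go above it and then come down to it.

```bash
python3 -m jog '[0,0.039,0,-0.005,0,0,0, 0,0.039,0.001,0,0,0,0, 0,0.039,0,0,0,0,0, 0,0.039,0,0.01,0,0,0, 0,0,0,0.015,0,0,0, 0,0,0,0.015,0,0,0, 0,0,0,0.01,0,0,0, 0,0,0,0,0,0,0]'; python3 - <<'E'
from h import *
o=ctrl.get_obs(); print(loc(o['tool_pos']))
s=shot('scene')
a=cv2.resize(s['image'][215:305,200:330],None,fx=5,fy=5,interpolation=cv2.INTER_CUBIC)
cv2.imwrite('pics/c8.png',a)
E
```

```text
t: 18.77
tool_pos: [0.6334, 0.1346, 0.0974]
tool_rot: [3.137, -0.165, -0.004]
contact_force: [0.6, 0.4, -0.0]
opening: -0.0002
[ 0.0608 -0.0005  0.0974]
```

View pics/c8.png

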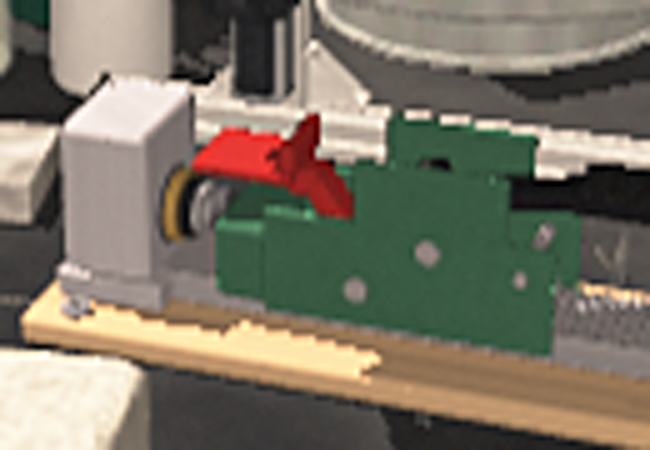

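The finger (px 232–300) is slightly close to the lip (at about 300), so I'll shift 4 mm forward and come down.

```bash
(python3 -m jog '[0,0.004,0,0.007,0,0,0, 0,0.001,0,0.007,0,0,0]'; python3 -m jog '[0,0,0,0.003,0,0,0]';python3 -m jog '[0,0,0,0.003,0,0,0]') | grep -v open; python3 - <<'E'
from h import *
o=ctrl.get_obs(); print(loc(o['tool_pos']))
E
```

```text
t: 19.08
tool_pos: [0.6406, 0.134, 0.0852]
tool_rot: [-3.137, 0.166, -0.002]
contact_force: [-0.4, 0.5, -0.5]
t: 19.2
tool_pos: [0.6397, 0.1339, 0.0811]
tool_rot: [3.137, -0.166, -0.001]
contact_force: [0.4, 0.3, 0.3]
t: 19.32
tool_pos: [0.6399, 0.134, 0.0785]
tool_rot: [-3.137, 0.166, 0.0]
contact_force: [-0.9, 0.6, 0.0]
[ 0.0673 -0.0004  0.0785]
```

```bash
(python3 -m jog '[0,0,0,0.002,0,0,0]'; python3 -m jog '[0,0.001,0,0.002,0,0,0]';python3 -m jog '[0,0.001,0,0.002,0,0,0]') | grep -v open; python3 - <<'E'
from h import *
o=ctrl.get_obs(); print(loc(o['tool_pos']))
E
```

```text
t: 19.45
tool_pos: [0.6399, 0.134, 0.0766]
tool_rot: [-3.137, 0.166, 0.0]
contact_force: [0.3, -0.1, 0.7]
t: 19.58
tool_pos: [0.6409, 0.1339, 0.0752]
tool_rot: [3.137, -0.166, -0.0]
contact_force: [-2.8, -0.7, 3.6]
t: 19.7
tool_pos: [0.6424, 0.1338, 0.0737]
tool_rot: [-3.137, 0.166, -0.001]
contact_force: [-1.6, -0.4, 4.6]
[ 0.0698 -0.0004  0.0737]
```

```bash
(python3 -m jog '[0,0.0015,0,0.002,0,0,0]'; python3 -m jog '[0,0.0015,0,0.002,0,0,0]';python3 -m jog '[0,0.0015,0,0.002,0,0,0]';python3 -m jog '[0,0.0015,0,0.002,0,0,0]') | grep -v open; python3 - <<'E'
from h import *
o=ctrl.get_obs(); print(loc(o['tool_pos']))
E
```

```text
t: 19.82
tool_pos: [0.6441, 0.1336, 0.0716]
tool_rot: [-3.137, 0.166, -0.002]
contact_force: [-0.4, -0.6, 3.5]
t: 19.95
tool_pos: [0.6452, 0.1334, 0.0688]
tool_rot: [-3.137, 0.166, -0.001]
contact_force: [-0.8, -0.1, 2.1]
t: 20.08
tool_pos: [0.6466, 0.1333, 0.0665]
tool_rot: [-3.137, 0.166, -0.0]
contact_force: [0.1, -0.3, 2.3]
t: 20.2
tool_pos: [0.6479, 0.1331, 0.0645]
tool_rot: [-3.137, 0.166, 0.001]
contact_force: [-0.6, -0.0, 2.9]
[ 0.0753 -0.0004  0.0645]
```

```bash
(python3 -m jog '[0,0,0,0.001,0,0,0]'; python3 -m jog '[0,0,0,0.001,0,0,0]') | grep -v open; python3 - <<'E'
from h import *
o=ctrl.get_obs(); print(loc(o['tool_pos']))
s=shot('scene');print(ctrl.boxes_of('release_pad',s)[:1])
a=cv2.resize(s['image'][215:305,200:330],None,fx=5,fy=5,interpolation=cv2.INTER_CUBIC)
cv2.imwrite('pics/c9.png',a)
E
```

```text
t: 20.32
tool_pos: [0.6482, 0.1331, 0.0637]
tool_rot: [-3.137, 0.166, -0.001]
contact_force: [0.4, -0.2, 2.3]
t: 20.45
tool_pos: [0.6485, 0.1331, 0.0631]
tool_rot: [-3.137, 0.166, -0.002]
contact_force: [1.3, -0.3, 2.4]
[ 0.0759 -0.0004  0.0631]
[{'box': [249.9, 249.1, 29.1, 12.1], 'p': 0.8}]
```

View pics/c9.png

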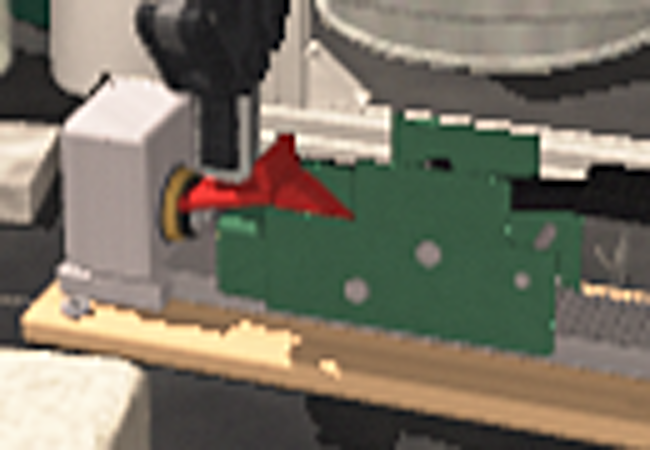

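```bash
(python3 -m jog '[0,-0.001,0,0.002,0,0,0]'; python3 -m jog '[0,-0.001,0,0.002,0,0,0]';python3 -m jog '[0,-0.002,0,0.001,0,0,0]') | grep -v open; python3 - <<'E'
from h import *
o=ctrl.get_obs(); print(loc(o['tool_pos']))
E
```

```text
t: 20.68
tool_pos: [0.6484, 0.1331, 0.0622]
tool_rot: [-3.137, 0.166, -0.006]
contact_force: [2.8, -1.2, 10.3]
t: 20.8
tool_pos: [0.6485, 0.1331, 0.062]
tool_rot: [-3.137, 0.166, -0.009]
contact_force: [2.3, -2.1, 14.7]
t: 20.92
tool_pos: [0.6477, 0.1333, 0.0621]
tool_rot: [-3.137, 0.166, -0.014]
contact_force: [3.7, -2.2, 13.9]
[ 0.0751 -0.0003  0.0621]
```

```bash
(python3 -m jog '[0,-0.003,0,0,0,0,0]'; python3 -m jog '[0,-0.003,0,0,0,0,0]';python3 -m jog '[0,-0.003,0,0,0,0,0]';python3 -m jog '[0,-0.003,0,0,0,0,0]') | grep -v open; python3 - <<'E'
from h import *
o=ctrl.get_obs(); print(loc(o['tool_pos']))
E
```

```text
t: 21.05
tool_pos: [0.6449, 0.1335, 0.0622]
tool_rot: [-3.137, 0.166, -0.015]
contact_force: [3.0, -2.1, 12.2]
t: 21.18
tool_pos: [0.6418, 0.1339, 0.0622]
tool_rot: [-3.137, 0.166, -0.014]
contact_force: [2.9, -2.1, 12.5]
t: 21.3
tool_pos: [0.6388, 0.1342, 0.0622]
tool_rot: [-3.137, 0.166, -0.014]
contact_force: [3.6, -1.6, 12.8]
t: 21.42
tool_pos: [0.6357, 0.1345, 0.0622]
tool_rot: [-3.137, 0.166, -0.014]
contact_force: [3.5, -1.9, 11.8]
[ 0.0631 -0.0003  0.0622]
```

```bash
(python3 -m jog '[0,-0.003,0,0,0,0,0,0,-0.003,0,0,0,0,0]'; python3 -m jog '[0,-0.003,0,0,0,0,0,0,-0.003,0,0,0,0,0]';python3 -m jog '[0,-0.003,0,0,0,0,0]') | grep -v open; python3 - <<'E'
from h import *
o=ctrl.get_obs(); print(loc(o['tool_pos']))
s=shot('scene')
for k,z in [('release_pad',.066),('trigger_pad',.085),('bush',.046)]:
    for b in ctrl.boxes_of(k,s)[:1]: print(k,round(b['p'],2),np.round(b['box'],1),loc(toplane(s,b['box'][:2],z)))
E
```

```text
t: 21.68
tool_pos: [0.6298, 0.1352, 0.0622]
tool_rot: [-3.137, 0.166, -0.015]
contact_force: [3.2, -2.3, 12.7]
t: 21.92
tool_pos: [0.6239, 0.1358, 0.0622]
tool_rot: [-3.137, 0.166, -0.015]
contact_force: [2.7, -1.5, 11.6]
t: 22.05
tool_pos: [0.6209, 0.1362, 0.0622]
tool_rot: [-3.137, 0.166, -0.015]
contact_force: [2.9, -1.7, 12.8]
[ 0.0482 -0.0002  0.0622]
release_pad 0.71 [263.9 251.4  28.7  11. ] [0.0358 0.0029 0.066 ]
trigger_pad 0.81 [335.1 255.4  35.5  13.5] [-0.1077  0.012   0.085 ]
bush 0.68 [ 2.518e+02  2.626e+02 -2.000e-01  6.400e+00] [0.0553 0.0194 0.046 ]
```

```bash
(python3 -m jog '[0,-0.002,0,0,0,0,0]'; python3 -m jog '[0,-0.002,0,0,0,0,0]';python3 -m jog '[0,-0.002,0,0,0,0,0]';python3 -m jog '[0,-0.002,0,0,0,0,0]') | grep -v open; python3 - <<'E'
from h import *
o=ctrl.get_obs(); print(loc(o['tool_pos']))
E
```

```text
t: 22.38
tool_pos: [0.619, 0.1364, 0.0622]
tool_rot: [-3.137, 0.166, -0.015]
contact_force: [3.7, -1.8, 12.5]
t: 22.5
tool_pos: [0.6169, 0.1366, 0.0622]
tool_rot: [-3.137, 0.166, -0.014]
contact_force: [2.5, -1.6, 13.5]
t: 22.62
tool_pos: [0.6149, 0.1368, 0.0622]
tool_rot: [-3.137, 0.166, -0.014]
contact_force: [2.3, -1.9, 13.4]
t: 22.75
tool_pos: [0.6129, 0.137, 0.0622]
tool_rot: [-3.137, 0.166, -0.014]
contact_force: [2.6, -2.9, 13.0]
[ 0.0402 -0.0002  0.0622]
```

```bash
(python3 -m jog '[0,-0.002,0,0,0,0,0]'; python3 -m jog '[0,-0.002,0,0,0,0,0]';python3 -m jog '[0,-0.002,0,0,0,0,0]';python3 -m jog '[0,-0.002,0,0,0,0,0]') | grep -v open; python3 - <<'E'
from h import *
o=ctrl.get_obs(); print(loc(o['tool_pos']))
s=shot('scene')
for k,z in [('release_pad',.066),('trigger_pad',.085),('bush',.046)]:
    for b in ctrl.boxes_of(k,s)[:1]: print(k,round(b['p'],2),np.round(b['box'],1),loc(toplane(s,b['box'][:2],z)))
E
```

```text
t: 22.88
tool_pos: [0.6109, 0.1372, 0.0621]
tool_rot: [-3.137, 0.166, -0.014]
contact_force: [3.4, -1.3, 12.7]
t: 23.0
tool_pos: [0.609, 0.1374, 0.0622]
tool_rot: [-3.137, 0.166, -0.014]
contact_force: [2.2, -1.7, 12.8]
t: 23.12
tool_pos: [0.607, 0.1377, 0.0621]
tool_rot: [-3.137, 0.166, -0.014]
contact_force: [3.2, -1.8, 12.8]
t: 23.25
tool_pos: [0.6061, 0.1378, 0.0624]
tool_rot: [-3.137, 0.166, -0.019]
contact_force: [7.7, -1.8, 9.8]
[ 0.0333 -0.0002  0.0624]
release_pad 0.79 [273.  252.6  37.7  15.4] [0.0171 0.0022 0.066 ]
trigger_pad 0.75 [331.4 254.8  49.6  16.4] [-0.1006  0.0118  0.085 ]
bush 0.51 [234.5 254.    4.   16.6] [ 0.1018 -0.0044  0.046 ]
```

```bash
(python3 -m jog '[0,-0.001,0,0.001,0,0,0]'; python3 -m jog '[0,-0.002,0,0.001,0,0,0]';python3 -m jog '[0,-0.002,0,0.001,0,0,0]') | grep -v open; python3 - <<'E'
from h import *
o=ctrl.get_obs(); print(loc(o['tool_pos']))
s=shot('scene')
a=cv2.resize(s['image'][215:325,200:370],None,fx=4.5,fy=4.5,interpolation=cv2.INTER_CUBIC)
cv2.imwrite('pics/c10.png',a)
E
```

```text
t: 23.58
tool_pos: [0.6062, 0.1377, 0.0622]
tool_rot: [-3.137, 0.166, -0.023]
contact_force: [9.0, -2.4, 14.4]
t: 23.7
tool_pos: [0.6061, 0.1378, 0.0624]
tool_rot: [-3.137, 0.166, -0.03]
contact_force: [12.0, -4.2, 13.4]
t: 23.82
tool_pos: [0.6059, 0.1378, 0.0625]
tool_rot: [-3.136, 0.166, -0.038]
contact_force: [15.7, -4.0, 14.3]
[ 0.0331 -0.0002  0.0625]
```

It doesn't move under 15.7 N rearward, against 3–6 N needed to slide, and the lever is still fully down (z 0.0625), so this is the rear stop. I've used up the picture views. I'll ease off, lift clear and check numerically.

```bash
python3 -m jog '[0,0,0,0,0,0,0,0,0.005,0,-0.002,0,0,0,0,0.004,0,-0.006,0,0,0,0,0.002,0,-0.01,0,0,0,0,0,0,-0.02,0,0,0,0,0,0,-0.04,0,0,0,0,0,0,-0.04,0,0,0,0,0,0,-0.03,0,0,0,0,0,0,0,0,0,0]'; python3 - <<'E'
from h import *
o=ctrl.get_obs(); print(loc(o['tool_pos']))
s=shot('scene'); 
for n,im in [('start',cv2.imread('pics/scene0.png')),('now',s['image'])]:
    h=cv2.cvtColor(im[225:300,200:390],cv2.COLOR_BGR2HSV)
    g=(cv2.inRange(h,(60,110,25),(90,255,160)))
    k,l,st,_=cv2.connectedComponentsWithStats(g); i=1+st[1:,4].argmax(); print(n,'green',st[i])
    r=cv2.inRange(h,(0,180,80),(6,255,255))|cv2.inRange(h,(174,180,80),(180,255,255))
    k,l,st,_=cv2.connectedComponentsWithStats(r); i=1+st[1:,4].argmax(); print('red',st[i])
for k,z in [('bush',.046),('release_pad',.076),('trigger_pad',.085),('head',.05),('clamp',0),('sanding_stick',0),('tongs',0)]:
    for b in ctrl.boxes_of(k,s)[:1]: print(k,round(b['p'],2),np.round(b['box'],1),loc(toplane(s,b['box'][:2],z)))
E
```

```text
t: 25.0
tool_pos: [0.6087, 0.1378, 0.2069]
tool_rot: [-3.136, 0.165, -0.01]
contact_force: [-0.2, -0.1, -0.1]
opening: -0.0001
[0.0359 0.     0.2069]
start green [93 15 14  9 23]
red [ 53  15  32  21 300]
now green [108  17  21   9  29]
red [ 58  17  34  20 299]
release_pad 0.64 [274.6 251.9  30.3  18.4] [0.009  0.0173 0.076 ]
trigger_pad 0.69 [333.2 255.1  52.2  17.1] [-0.1041  0.012   0.085 ]
head 0.93 [305.9 263.1 109.7  47.5] [-0.0483 -0.0054  0.05  ]
clamp 0.96 [280.9 269.4 160.9  77.8] [ 0.0169 -0.0529  0.    ]
sanding_stick 0.53 [179.8 268.6  28.8  18.6] [0.221  0.0121 0.    ]
```

```bash
python3 - <<'E'
from h import *
s=shot('scene')
for n,im in [('start',cv2.imread('pics/scene0.png')),('after pump',cv2.imread('pics/c5f.png')),('now',s['image'])]:
    h=cv2.cvtColor(im[235:280,222:256],cv2.COLOR_BGR2HSV)
    r=cv2.inRange(h,(15,120,70),(32,255,255)); 
    k,l,st,c=cv2.connectedComponentsWithStats(r); i=1+st[1:,4].argmax(); print(n,st[i],c[i])
print(ctrl.get_obs()['contact_force']); ctrl.finish_job()
E
```

```text
start [ 11  14  14  15 144] [17.375      20.70138889]
after pump [11 15  3 13 34] [12.02941176 21.76470588]
now [11 14  7 14 67] [13.55223881 20.26865672]
[ 0.56496227 -0.17645609  0.29294674]
the job is handed in; nothing more can be done
```

I pressed the bush in with four pumps, slid the head back to its rear stop and handed the job in at about 25 s of the 56 s allowed. I have no verdict, and the bush's exact final position was not measured to the 1.5 mm limit.

- **Pressing:** on the fourth pump the trigger force climbed steadily from about 8 N to 21 N. I held it at 21 N for about 0.9 s and stopped there. The picture showed the flange flush against the bracket.
- **Release:** I pressed the red lever to its stop with about 14 N down and dragged the head back about 42 mm. It then stood still against 15.7 N rearward, with the lever still fully down. I lifted clear, and the contact force read about 0.

**Last checks**
- **Head:** the red lever sits about 5 px (10 mm) further back than at the start, so the head evidently did not start at its rear stop. The lever has its starting height in the image again.
- **Trigger:** it was detected at about its starting height, so I take it to be up.
- **Bush:** visible brass shrank from 14 px to 7 px, which fits a 5 mm flange seen at an angle. The final picture showed 7 px against 3 px at the last pump. I put that down to the jaw no longer hiding the flange, but couldn't confirm it.
- **Jaw force:** this was judged only from the trigger force.
- **Bystanders:** the sanding stick was found at its starting place. The network missed the tongs in the last picture, but nothing went near them.
- **Pictures:** the limit of 12 was used up before the drag ended, so these final checks are from numbers only.

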